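Lean a coated panel on the drying rack

TASK

Take the blue coated panel out of the wooden block and lean it on the drying rack to dry: set its bottom edge down on the black rubber strip, about midway between the two uprights, so that the panel leans back about 20 degrees against the steel rail and stays there by itself. Set it down, do not drop it, and leave the yellow and red panels in the block.

Things in the scene. Friction and masses are not known exactly. Their poses are not given: they have to be found in the camera images.
- blue_panel: painted blue plastic plate, 8 mm thick, 80 wide, 140 tall, 0.09 kg, lower 28 mm unpainted white. Starts upright in any one of three slots of a wooden block, bottom edge 8 mm and top edge 148 mm above the bench, held 22 mm deep. Origin: centre of the bottom edge face; x: along the width, y: normal of the faces (either may face front), z: up the height
- drying_rack: fixed rack; origin: centre of underside, z up, x from lip to rail. mm: base 120 (x) by 180, 10 high; black rubber strip x -46 to -16, y +-75, top z 12; in front of it a stop lip x -52 to -46, top z 20; rail 10 thick along y, centre x 3, z 80; uprights y +-76. Panel top leans toward +x: with panel origin at x -31 and its back on the rail it leans 20 degrees
- yellow_panel: yellow painted panel, same size and axes as the blue one, in another slot of the block; stays there. Block: fixed, wood, 104 x 180 x 30 mm, three slots 66 mm apart, 22 mm deep, with 1 mm play each side; 58 mm of air between neighbouring panels
- red_panel: red painted panel, same size and axes as the blue one, in another slot of the block; stays there. Block: fixed, wood, 104 x 180 x 30 mm, three slots 66 mm apart, 22 mm deep, with 1 mm play each side; 58 mm of air between neighbouring panels

How it is judged (in metres and radians):
On the way:
1. the blue panel's bottom edge is brought down to the rubber strip while the fingers still hold it (x of blue_panel in the frame of drying_rack between -0.046 and -0.014 m and y of blue_panel in the frame of drying_rack between -0.02 and 0.02 m and z of blue_panel in the frame of drying_rack between 0.004 and 0.024 m and contact force between blue_panel and the fingers above 0.5 N), for 0.1 s.
At the end, for the whole second after the job is handed in: Blue panel released and still: bottom edge on the strip (origin 14 to 46 mm before the rack's centre), within 20 mm of midway between the uprights, leaning back on the rail 10 to 30 degrees from vertical, width along the rail within 10 degrees. Yellow and red panels within 20 mm of their start (x of blue_panel in the frame of drying_rack between -0.046 and -0.014 m and y of blue_panel in the frame of drying_rack between -0.02 and 0.02 m and z of blue_panel in the frame of drying_rack between 0.004 and 0.024 m and angle between blue_panel's own z axis and vertical between 0.175 and 0.525 rad and angle between the x axis of blue_panel and the y axis of drying_rack, either way round below 0.175 rad and contact force between blue_panel and drying_rack above 0.3 N and contact force between blue_panel and the fingers below 0.05 N and linear speed of blue_panel below 0.02 m/s and angular speed of blue_panel below 0.1 rad/s and distance of each of yellow_panel, red_panel from where it was at the start of the episode below 0.02 m); the robot touches nothing.
It fails at once if the yellow or red panel is pulled out or knocked away (distance of any of yellow_panel, red_panel from where it was at the start of the episode above 0.03 m).
It also fails if it takes over 42 s, if anything falls off the work surface, if the arm or the gripper's body presses on something with over 40 N, if the wrist force passes 120 N, or if a joint passes its speed limit or range.

ROBOT

A 6-joint arm with a two-finger parallel gripper is mounted at the origin on a cart in front of the work surface, level with it; the furniture and walls round the work are solid. World frame = base frame: x ahead of the robot, y to its left, z up, the work surface at z = 0. Lengths are in mm, angles in rad, forces in N, time in s.
With the tool pointing down it reaches from about 400 to 925 mm from the base axis. Payload 12.5 kg.
Tool frame: the origin (TCP) lies at the very end of the fingers, on their centre line; the grasp point (between the pads) lies 19 mm behind it (env.grip_point_offset is the distance from the TCP to the grasp point, in mm); z points along the fingers, y is the direction in which the jaws open and shut (so a half turn about z gives the same grasp; the last joint's range is limited). The gripper opens to 95 mm and grips with 3 to 60 N. Pads are 20 mm wide; open, the fingers measure 119 mm over their backs; the gripper's body (75 mm by 180 mm) begins 59 mm behind the grasp point.
Start: joints at [-1.35, 0.491, 1.559, -0, 1.092, -0.106], TCP at [200.657, -591.932, 214.661] pointing down, gripper open.
Joint ranges: [-3.1, 3.1], [-0.84, 2.19], [0.05, 2.79], [-1.13, 4.28], [0.06, 2.93], [-2.69, 2.69]. Speed limits (rad/s): [2.22, 2.22, 2.79, 3.14, 3.14, 3.14].

INTERFACE

Orientations are given as [roll, pitch, yaw] about the fixed x, y, z axes, in that order (R = Rz(yaw) Ry(pitch) Rx(roll)).
In Python, from cell import env gives the robot as it stands.
- The arm moves only by the tool drive_tool, never from a script. Its argument "commands" is a list of rows, each an object of numbers: "dx", "dy", "dz": the shift along the world's x, y, z in mm; "yaw": the turn about the world's z in degrees. In form: [{"dx": .., "dy": .., "dz": .., "yaw": ..}, ...]. A call has 1 to 5 rows; each row shifts and turns the commanded pose from where the row before left it; what a row does not reach is not made up. A row lasts 1/12 s, in which the tool goes at most 41.7 mm and 7.16 degrees, less where a joint would pass 70% of its speed; a pose out of reach is approached as far as the arm can. A call with a gripper value outside its range is refused whole. "grip" is the opening, from 0 (shut) to 1 (fully open), set as the call begins (left out, the last holds). The fingers move at their own pace and stop on an object; the grip force is fixed at half the most. Time passes only in rows, so rows that do not move let the fingers close. It gives the time, the measured TCP pose, the force and the opening at its end, in the units of the state.
- env.state(): the state, without advancing time (a new reading comes with each control period).
- env.read_camera(name): name is "scene" or "top"; returns the picture (420x560x3 uint8, red, green, blue); there is no depth.
- env.calibration(name): a dict with "intrinsics" (3x3 intrinsics, pixels), "rvec" (rotation vector, rad) and "tvec" (3), from world to camera coordinates, as OpenCV has them. Camera axes: x right, y down, z forward; pixel columns grow to the right and rows downward; lengths in mm; the calibration is good to about 2 mm. A picture is of the moment at which its call begins. calibration takes no time and is no camera call.
- env.job_done(): hands the job in, once; it reports no verdict.
Trained networks look in the newest picture that a camera, given by its name, has taken for a name from the list of things; names that differ only in an ending like _2 or _b are one class to them, and where a whole thing is asked for, a point or a joint stands for the part that bears it (a point fixed in the world has none). Each returns a list of dicts, best first, with "conf" (0 to 1); they miss things now and then, are a little off and sometimes report something else, mostly with a low value. They report only what shows in the picture. A call takes as long as a camera call.
- env.trace(query, camera): "pixels" (420x560 bool, what is visible of it) and "pixel" ([column, row] in pixels, amid what is visible of it).
- env.place_of(query, camera): "pixel" ([column, row] in pixels: a listed point, or the origin of a listed thing).
The state is a dict: "t": time; "joints": joint angles; "qvel": joint speeds; "tau": joint torques, N m; "eef_pos": TCP position; "tcp_rot": TCP orientation; "ft_force": force on the tool from outside, world axes, zero at the start; "moment": the same for the moment, N m; "opening": opening from 0.0 (shut) to 1.0 (fully open).
Only numpy, scipy, OpenCV 4.12 (cv2) and the standard library are available. Lean on these libraries where they do the work, as an engineer would, in place of code of your own. Each camera call takes 0.05 s, during which the arm holds its last target.

## Working session

There is one attempt and no reset: what is moved stays moved. The work goes in short steps, Python scripts to look and compute and a tool call to move; the robot and the scene stay as the last step left them, time stands still between calls to the robot, and variables do not carry over. Pictures are saved under pics/ and viewed, and the job is handed in when it is done.

Besides the shell and the picture viewer there is one more tool, called after "Call:" as a command line: name --argument value ..., lists and objects as JSON in quotes. drive_tool: Moves the arm, as the interface text tells. Its arguments: {"type":"object","properties":{"commands":{"type":"array"},"grip":{"type":"number"}},"required":["commands"]}

```bash
ls; mkdir -p pics; cat > h.py <<'E'
import numpy as np,cv2
from cell import env
def snap(name,fn):
    im=env.read_camera(name); cv2.imwrite('pics/'+fn,cv2.cvtColor(im,cv2.COLOR_RGB2BGR)); return im
def cal(n):
    c=env.calibration(n);K=np.array(c['intrinsics'],float);R=cv2.Rodrigues(np.array(c['rvec'],float))[0];t=np.array(c['tvec'],float).reshape(3);return K,R,t
def proj(n,P):
    c=env.calibration(n)
    return cv2.projectPoints(np.array(P,float).reshape(-1,1,3),np.array(c['rvec'],float),np.array(c['tvec'],float),np.array(c['intrinsics'],float),None)[0].reshape(-1,2)
def onz(n,px,z):
    K,R,t=cal(n);C=-R.T@t;d=R.T@np.linalg.inv(K)@np.array([px[0],px[1],1.]);return C+d*(z-C[2])/d[2]
def tri(px1,px2,n1='scene',n2='top'):
    P=[]
    for n in(n1,n2):
        K,R,t=cal(n);P.append(K@np.c_[R,t])
    X=cv2.triangulatePoints(P[0],P[1],np.array(px1,float).reshape(2,1),np.array(px2,float).reshape(2,1));return (X[:3]/X[3]).ravel()
E
python3 - <<'E'
from h import *
snap('scene','s0.png');snap('top','t0.png')
print(env.state())
for n in('scene','top'):
    K,R,t=cal(n);print(n,-R.T@t,R[2],K[0,0])
    for q in('blue_panel','drying_rack','yellow_panel','red_panel'):
        for r in env.place_of(q,n)[:2]: print(q,'place',r)
        for r in env.trace(q,n)[:2]: print(q,'trace',r['pixel'],r['conf'],r['pixels'].sum())
E
```

```text
pics
{'t': 0.1, 'joints': array([-1.34958477e+00,  4.91547449e-01,  1.55940549e+00, -2.77360363e-05,
        1.09167903e+00, -1.05602960e-01]), 'qvel': array([ 3.74367094e-04, -2.62081375e-03, -1.59143509e-03, -1.63504519e-03,
        9.90774341e-05,  2.06436680e-03]), 'tau': array([ 2.59888722e-03, -6.13621402e+01, -2.58605647e+01,  6.94131106e-02,
        4.70061880e-02, -5.39145663e-05]), 'eef_pos': array([ 200.60778725, -591.70074133,  214.08440239]), 'tcp_rot': array([-3.14055653e+00, -8.50886344e-05,  3.26827272e-01]), 'ft_force': array([-0.41297997,  0.95484483, -0.59908418]), 'moment': array([-0.02540597, -0.00874539, -0.03324757]), 'opening': 0.9994157435892842}
scene [884.55452087 302.49761602 698.92617504] [-0.42519101 -0.4821089  -0.76601802] 401.38485891576204
blue_panel place {'pixel': [218.6, 173.5], 'conf': 0.66}
blue_panel trace [208.6, 147.3] 0.58 800
drying_rack place {'pixel': [363.4, 253.5], 'conf': 0.64}
drying_rack trace [362.7, 255.3] 0.75 4849
yellow_panel place {'pixel': [273.0, 176.0], 'conf': 0.97}
yellow_panel trace [270.1, 155.1] 0.76 618
red_panel place {'pixel': [242.5, 175.2], 'conf': 0.89}
red_panel trace [237.4, 148.6] 0.9 660
top [ 383.06943756 -111.03532702  887.65965035] [ 0.1612614  -0.01219364 -0.9868364 ] 475.4687527355719
blue_panel place {'pixel': [384.9, 207.7], 'conf': 0.95}
blue_panel trace [393.6, 196.2] 0.83 1258
drying_rack place {'pixel': [173.9, 243.4], 'conf': 0.75}
drying_rack place {'pixel': [385.2, 204.6], 'conf': 0.33}
drying_rack trace [169.0, 242.3] 0.89 6455
drying_rack trace [368.0, 222.4] 0.23 1037
yellow_panel place {'pixel': [329.4, 247.0], 'conf': 0.91}
yellow_panel trace [334.1, 242.4] 0.63 853
red_panel place {'pixel': [358.9, 227.1], 'conf': 0.8}
red_panel trace [365.3, 221.9] 0.74 1061
```

```bash
python3 - <<'E'
import cv2
s=cv2.imread('pics/s0.png');t=cv2.imread('pics/t0.png')
cv2.imwrite('pics/s0c.png',cv2.resize(s[90:330,160:460],(750,600),interpolation=cv2.INTER_CUBIC))
cv2.imwrite('pics/t0c.png',cv2.resize(t[130:330,80:330],(750,600),interpolation=cv2.INTER_CUBIC))
cv2.imwrite('pics/t0d.png',cv2.resize(t[140:300,290:490],(750,600),interpolation=cv2.INTER_CUBIC))
E
```

```text
(no output)
```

View pics/s0.png

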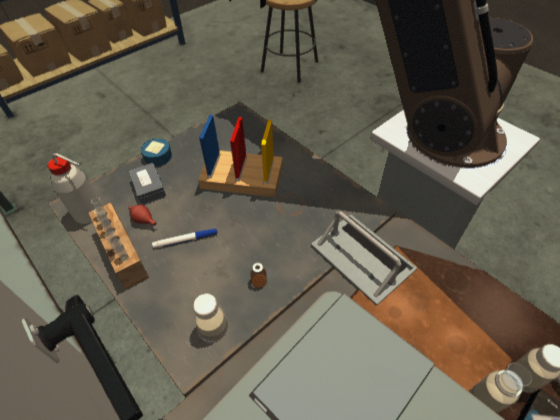

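View pics/t0.png

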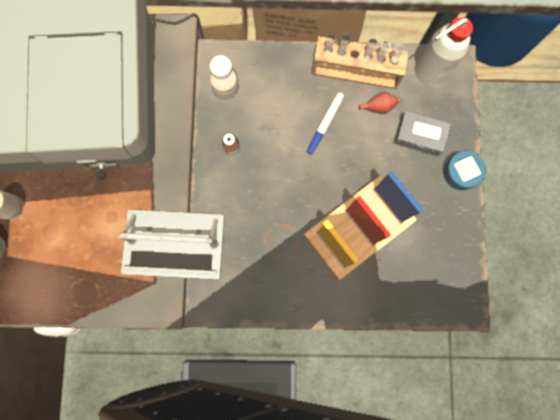

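View pics/s0c.png

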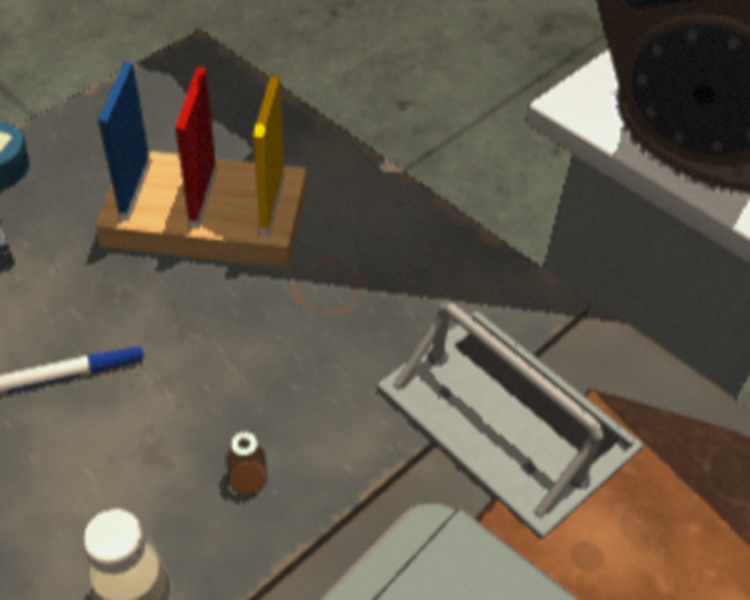

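View pics/t0c.png

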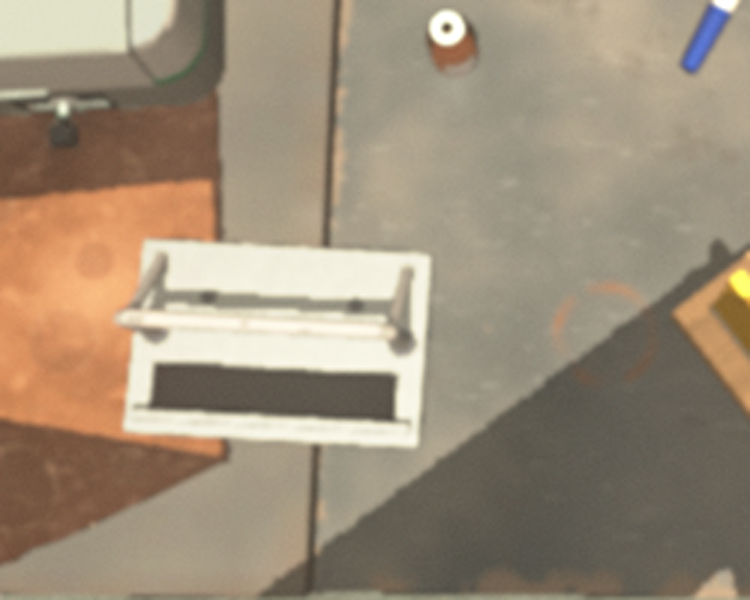

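View pics/t0d.png

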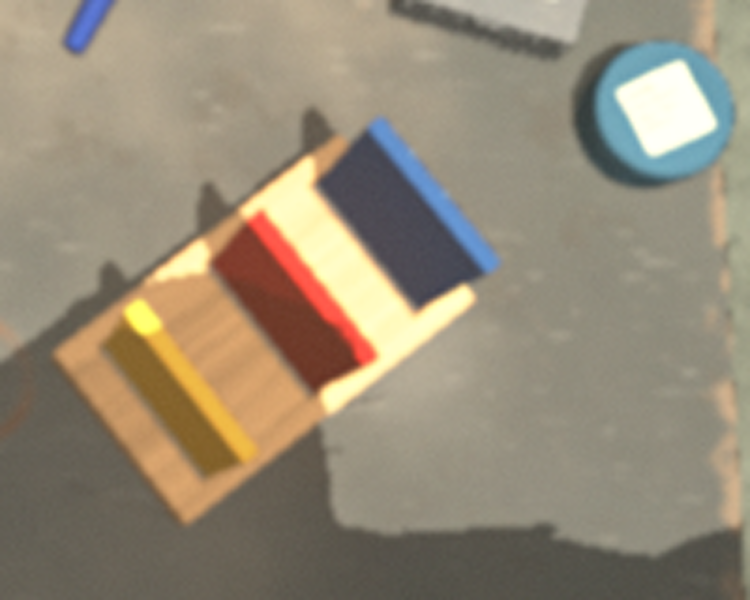

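The scene picture shows blue, red and yellow panels left to right, with blue at an outer slot. Its top edge runs from (212,116) to (201,139). In the top picture, blue's top face is centred near (406,192). The rack is around (172,243), with its lip towards the image bottom and its rail on the upper side at row ~237. The grey-green appliance is close to the rack on the upper left, so its height needs measuring.

```bash
python3 - <<'E'
from h import *
T=lambda x,y:(290+x/3.75,140+y/3.75)
A=lambda x,y:(80+x/3,130+y/3)
S=lambda x,y:(160+x/2.5,90+y/2.5)
print('blue top edge tri')
# far/near ends
print(tri(S(127,65),T(493,270)),tri(S(105,121),T(377,121)))
for p in((370,125),(383,117),(500,265),(485,275),(377,121),(493,270)): print('bluetop z148',onz('top',T(*p),148).round(1))
print('scene z148',onz('scene',S(127,65),148),onz('scene',S(105,121),148))
for p in((145,240),(431,256),(418,446),(125,430)): print('rackbase z10',onz('top',A(*p),10).round(1))
for p in((378,387),(541,535),(640,443)): print('rackbase scene z10',onz('scene',S(*p),10).round(1))
for p in((152,363),(397,375),(395,420),(150,407)): print('strip z12',onz('top',A(*p),12).round(1))
for p in((122,318),(393,333)): print('rail z85',onz('top',A(*p),85).round(1))
for p in((450,308),(595,430)): print('rail scene z82',onz('scene',S(*p),82).round(1))
print('rail tri',tri(S(450,308),A(398,333)),tri(S(595,430),A(122,318)))
# appliance corner
for z in(0,50,100,150,200,300): print(z,onz('top',(148,160),z).round(),onz('top',(10,162),z).round(),onz('scene',(345,292),z).round(),onz('scene',(455,375),z).round())
E
```

```text
blue top edge tri
[ 514.64900814 -344.32104212  140.44982204] [ 576.65433965 -293.64259338  144.44157949]
bluetop z148 [ 574.7 -290.5  148. ]
bluetop z148 [ 578.4 -296.2  148. ]
bluetop z148 [ 514.9 -344.4  148. ]
bluetop z148 [ 510.5 -337.9  148. ]
bluetop z148 [ 576.5 -293.5  148. ]
bluetop z148 [ 512.7 -341.4  148. ]
scene z148 [ 520.19630751 -336.67177142  148.        ] [ 577.87901638 -288.33527551  148.        ]
rackbase z10 [530.5 164.5  10. ]
rackbase z10 [523.7 -13.3  10. ]
rackbase z10 [406.4  -9.6  10. ]
rackbase z10 [413.2 168.7  10. ]
rackbase scene z10 [529.7  -7.1  10. ]
rackbase scene z10 [534.9 167.7  10. ]
rackbase scene z10 [416.4 170.7  10. ]
strip z12 [454.  154.4  12. ]
strip z12 [449.2   4.6  12. ]
strip z12 [421.8   4.8  12. ]
strip z12 [427.2 153.9  12. ]
rail z85 [473.2 150.8  85. ]
rail z85 [467.3  -1.8  85. ]
rail scene z82 [472.4  11.1  82. ]
rail scene z82 [479.8 156.5  82. ]
rail tri [466.84184005   0.58592789  68.52307362] [474.40579868 154.50049788  73.75138973]
0 [630. 137.   0.] [621. 399.   0.] [554. 109.   0.] [534. 335.   0.]
50 [616. 123.  50.] [608. 370.  50.] [578. 123.  50.] [560. 333.  50.]
100 [602. 109. 100.] [594. 341. 100.] [602. 137. 100.] [585. 331. 100.]
150 [588.  95. 150.] [581. 313. 150.] [625. 151. 150.] [610. 328. 150.]
200 [575.  81. 200.] [567. 284. 200.] [649. 165. 200.] [635. 326. 200.]
300 [547.  53. 300.] [541. 227. 300.] [696. 192. 300.] [685. 321. 300.]
```

Call:
drive_tool --commands '[{"dx": 15, "dy": 12, "yaw": 1.5}, {"dx": 29, "dy": 23, "yaw": 1.5}, {"dx": 29, "dy": 23, "yaw": 1.5}, {"dx": 29, "dy": 23, "yaw": 1.5}, {"dx": 29, "dy": 23, "yaw": 1.5}]' --grip 0.45

```text
invalid input
```

Call:
drive_tool --commands '[{"dx": 29, "dy": 23, "yaw": 1.5}, {"dx": 29, "dy": 23, "yaw": 1.5}, {"dx": 29, "dy": 23, "yaw": 1.5}, {"dx": 29, "dy": 23, "yaw": 1.5}, {"dx": 29, "dy": 23, "yaw": 1.5}]'

```text
invalid input
```

Call:
drive_tool --commands '[{"dx": 29, "dy": 23, "yaw": 1.5}, {"dx": 25, "dy": 20, "yaw": 1.7}, {"dx": 14, "dy": 12}, {"dz": 0}, {"dz": 0}]'

```text
invalid input
```

```bash
python3 - <<'E'
from h import *
s=snap('scene','s1.png');t=snap('top','t1.png')
st=env.state();print(st['t'],st['eef_pos'],np.degrees(st['tcp_rot']),st['joints'],st['opening'],st['ft_force'])
cv2.imwrite('pics/s1c.png',cv2.resize(cv2.imread('pics/s1.png')[40:240,130:380],(750,600),interpolation=cv2.INTER_CUBIC))
print(proj('scene',st['eef_pos']),proj('top',st['eef_pos']))
E
```

```text
1.0 [ 200.65685805 -591.93096687  214.66800646] [1.79992925e+02 1.59463975e-03 1.87252629e+01] [-1.34959337e+00  4.90879558e-01  1.55891636e+00 -1.65194674e-05
  1.09167101e+00 -1.05606921e-01] 0.9961735469453646 [-0.04474941 -0.517568   -0.26963312]
[[247.25283513   3.17416741]] [[629.07372989 435.45929605]]
```

View pics/s1c.png

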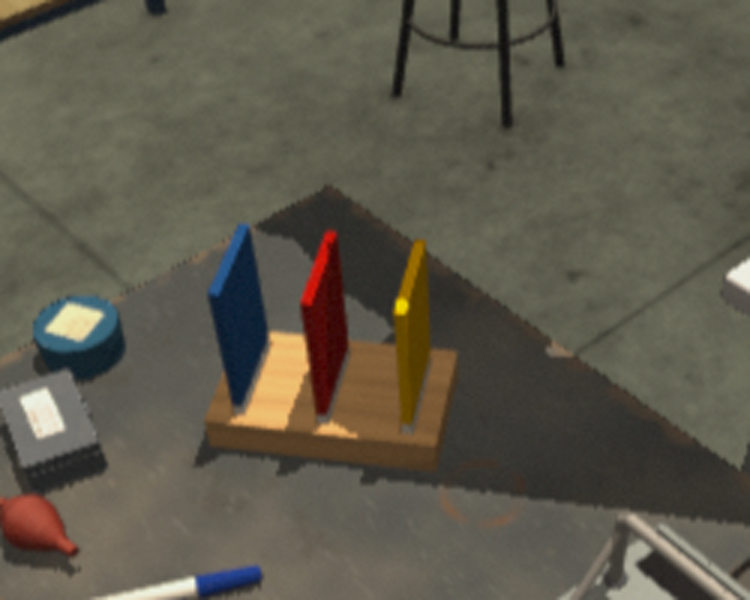

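View pics/t1.png

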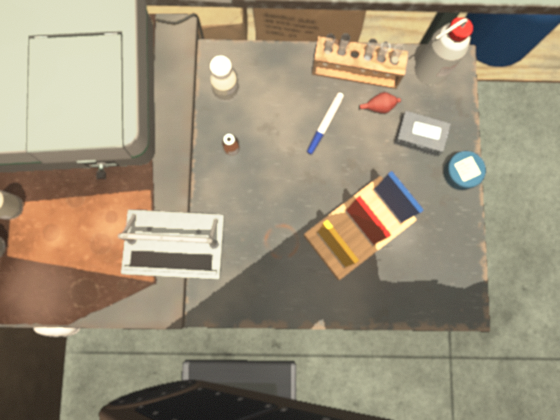

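The moves were refused as "invalid input", so the arm hasn't moved. I'll try again with every key filled in.

Call:
drive_tool --commands '[{"dx": 15, "dy": 12, "dz": 0, "yaw": 1.5}, {"dx": 29, "dy": 23, "dz": 0, "yaw": 1.5}, {"dx": 29, "dy": 23, "dz": 0, "yaw": 1.5}, {"dx": 29, "dy": 23, "dz": 0, "yaw": 1.5}, {"dx": 29, "dy": 23, "dz": 0, "yaw": 1.5}]' --grip 0.45

```text
t: 1.42
eef_pos: [332.6, -486.8, 214.7]
tcp_rot: [3.141, 0.0, 0.458]
ft_force: [0.2, 0.0, 0.7]
opening: 0.706
```

Call:
drive_tool --commands '[{"dx": 29, "dy": 23, "dz": 0, "yaw": 1.5}, {"dx": 29, "dy": 23, "dz": 0, "yaw": 1.5}, {"dx": 29, "dy": 23, "dz": 0, "yaw": 1.5}, {"dx": 29, "dy": 23, "dz": 0, "yaw": 1.5}, {"dx": 29, "dy": 23, "dz": 0, "yaw": 1.5}]'

```text
t: 1.83
eef_pos: [477.9, -371.6, 214.8]
tcp_rot: [3.141, -0.0, 0.59]
ft_force: [0.2, -1.0, -0.4]
opening: 0.454
```

Call:
drive_tool --commands '[{"dx": 29, "dy": 23, "dz": 0, "yaw": 1.5}, {"dx": 25, "dy": 20, "dz": 0, "yaw": 1.7}, {"dx": 14, "dy": 12, "dz": 0, "yaw": 0}, {"dx": 0, "dy": 0, "dz": 0, "yaw": 0}, {"dx": 0, "dy": 0, "dz": 0, "yaw": 0}]'

```text
t: 2.25
eef_pos: [545.0, -317.3, 214.5]
tcp_rot: [-3.141, 0.0, 0.646]
ft_force: [0.7, -0.2, -0.3]
opening: 0.449
```

```bash
python3 - <<'E'
from h import *
s=snap('scene','s2.png');t=snap('top','t2.png')
st=env.state();print(st['t'],st['eef_pos'],np.degrees(st['tcp_rot']),st['joints'],st['opening'],st['ft_force'])
cv2.imwrite('pics/s2c.png',cv2.resize(cv2.imread('pics/s2.png')[40:240,130:380],(750,600),interpolation=cv2.INTER_CUBIC))
print(proj('scene',st['eef_pos']),proj('top',st['eef_pos']))
E
```

```text
2.35 [ 543.98068862 -318.51410742  214.59961799] [-1.79993607e+02  1.75531380e-02  3.68890003e+01] [-6.34327778e-01  4.98778484e-01  1.54484605e+00 -2.93300426e-04
  1.09816336e+00  2.92767598e-01] 0.45714182465662057 [-0.49236187  0.54006788 -0.32116523]
[[201.73509156  98.49913955]] [[419.08621224 182.92077161]]
```

View pics/s2c.png

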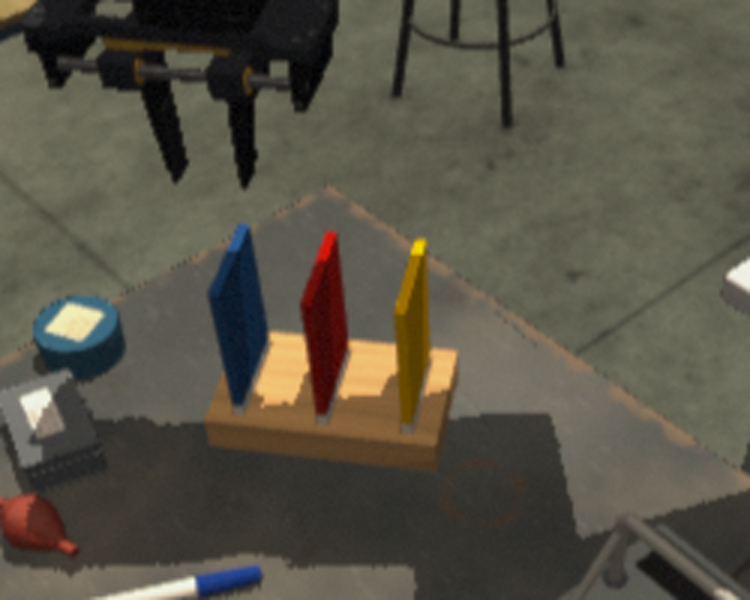

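View pics/t2.png

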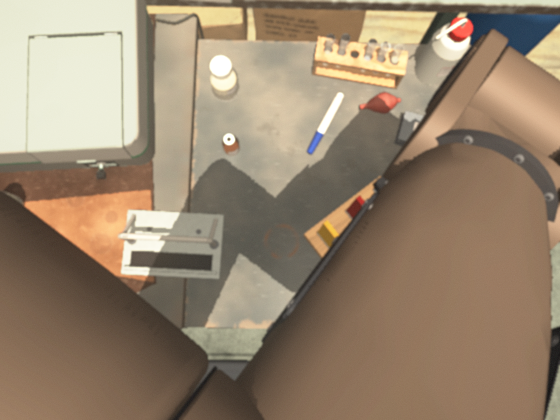

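```bash
python3 - <<'E'
from h import *
S=lambda x,y:(160+x/2.5+1,90+y/2.5-2.8)
a=onz('scene',S(127,65),148);b=onz('scene',S(105,121),148);print(a,b,(a+b)/2)
st=env.state();n=np.array([-.6,.8,0])
# predicted finger tips positions (inner faces/centres) at opening .45
for d in(21.4,27,33): print(d,proj('scene',[st['eef_pos']+n*d,st['eef_pos']-n*d])*3-np.array([390,120]))
E
```

```text
[ 512.68123113 -343.25822178  148.        ] [ 571.16541411 -294.2343879   148.        ] [ 541.92332262 -318.74630484  148.        ]
21.4 [[245.5499666  178.66543388]
 [185.06789469 172.35104696]]
27 [[253.52512313 179.49804795]
 [177.21543637 171.5312427 ]]
33 [[262.08589418 180.39180074]
 [168.81763783 170.65450439]]
```

Call:
drive_tool --commands '[{"dx": -1, "dy": -1, "dz": -15, "yaw": 0}, {"dx": -1, "dy": 0, "dz": -20, "yaw": 0}, {"dx": 0, "dy": 0, "dz": -15, "yaw": 0}, {"dx": 0, "dy": 0, "dz": -5, "yaw": 0}, {"dx": 0, "dy": 0, "dz": -2, "yaw": 0}]'

```text
t: 2.77
eef_pos: [541.7, -319.7, 157.0]
tcp_rot: [-3.14, 0.0, 0.643]
ft_force: [-0.5, -0.7, 0.6]
opening: 0.451
```

```bash
python3 - <<'E'
from h import *
s=snap('scene','s3.png')
st=env.state();print(st['t'],st['eef_pos'],np.degrees(st['tcp_rot']),st['opening'],st['ft_force'])
cv2.imwrite('pics/s3c.png',cv2.resize(cv2.imread('pics/s3.png')[60:210,150:350],(800,600),interpolation=cv2.INTER_CUBIC))
E
```

```text
2.8167 [ 542.04938608 -319.66531848  157.41900466] [-1.79971437e+02  1.36396281e-02  3.68528895e+01] 0.45275456772428396 [-1.05156519  0.10177813 -0.5342344 ]
```

View pics/s3c.png

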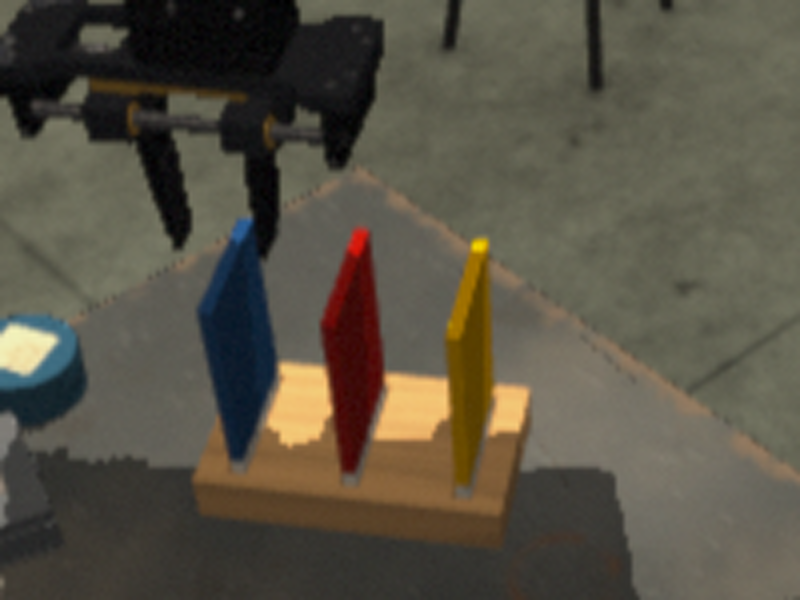

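The fingertips straddle the blue panel's top edge: tips at (178,245) and (265,255), panel top mid at (223,265) in the crop. Now down, then close.

Call:
drive_tool --commands '[{"dx": 0, "dy": 0, "dz": -12, "yaw": 0}, {"dx": 0, "dy": 0, "dz": -15, "yaw": 0}, {"dx": 0, "dy": 0, "dz": -12, "yaw": 0}, {"dx": 0, "dy": 0, "dz": -6, "yaw": 0}, {"dx": 0, "dy": 0, "dz": 0, "yaw": 0}]'

```text
t: 3.23
eef_pos: [542.2, -318.7, 111.3]
tcp_rot: [-3.14, 0.001, 0.644]
ft_force: [-0.6, -0.3, 0.1]
opening: 0.451
```

Call:
drive_tool --commands '[{"dx": 0, "dy": 0, "dz": 0, "yaw": 0}, {"dx": 0, "dy": 0, "dz": 0, "yaw": 0}, {"dx": 0, "dy": 0, "dz": 0, "yaw": 0}, {"dx": 0, "dy": 0, "dz": 0, "yaw": 0}, {"dx": 0, "dy": 0, "dz": 0, "yaw": 0}]' --grip 0

```text
t: 3.65
eef_pos: [542.8, -319.0, 113.1]
tcp_rot: [3.141, -0.0, 0.644]
ft_force: [0.6, -0.4, 0.2]
opening: 0.157
```

Call:
drive_tool --commands '[{"dx": 0, "dy": 0, "dz": 0, "yaw": 0}, {"dx": 0, "dy": 0, "dz": 0, "yaw": 0}, {"dx": 0, "dy": 0, "dz": 0, "yaw": 0}]'

```text
t: 3.9
eef_pos: [542.6, -318.8, 112.9]
tcp_rot: [3.142, -0.0, 0.645]
ft_force: [-0.9, 2.5, 3.0]
opening: 0.085
```

```bash
python3 - <<'E'
from h import *
s=snap('scene','s4.png')
st=env.state();print(st['t'],st['eef_pos'],np.degrees(st['tcp_rot']),st['opening'],st['ft_force'],st['moment'])
cv2.imwrite('pics/s4c.png',cv2.resize(cv2.imread('pics/s4.png')[60:210,150:350],(800,600),interpolation=cv2.INTER_CUBIC))
E
```

```text
3.95 [ 542.60259967 -318.80620459  112.90687831] [-1.79997510e+02  8.79293264e-04  3.69336379e+01] 0.08052169600793913 [-1.04691281  1.21806422  3.83359571] [0.43170422 0.25421967 0.16713179]
```

View pics/s4c.png

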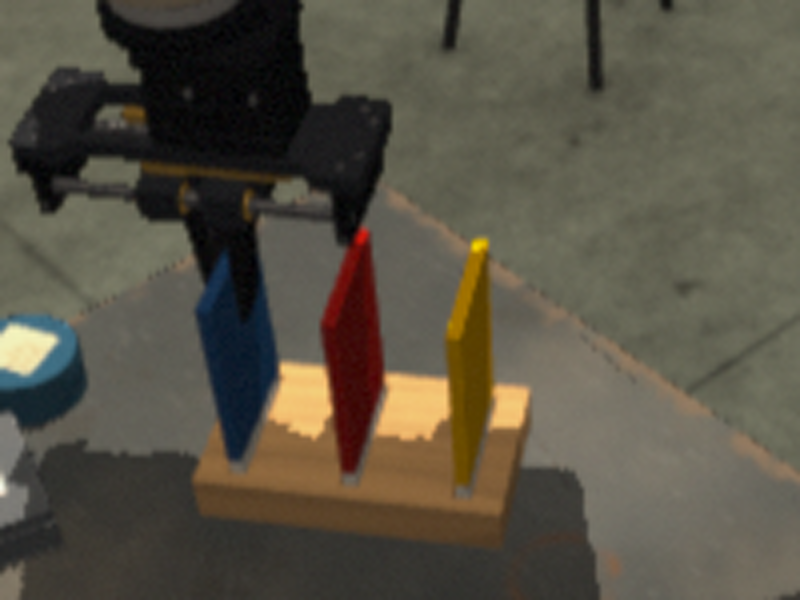

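Call:
drive_tool --commands '[{"dx": 0, "dy": 0, "dz": 0, "yaw": 0}, {"dx": 0, "dy": 0, "dz": 5, "yaw": 0}, {"dx": 0, "dy": 0, "dz": 8, "yaw": 0}, {"dx": 0, "dy": 0, "dz": 10, "yaw": 0}, {"dx": 0, "dy": 0, "dz": 12, "yaw": 0}]'

```text
t: 4.37
eef_pos: [542.6, -319.0, 148.5]
tcp_rot: [-3.141, 0.0, 0.644]
ft_force: [0.1, -0.0, -0.9]
opening: 0.079
```

```bash
python3 - <<'E'
from h import *
s=snap('scene','s5.png')
st=env.state();print(st['t'],st['eef_pos'],np.degrees(st['tcp_rot']),st['opening'],st['ft_force'],st['moment'])
cv2.imwrite('pics/s5c.png',cv2.resize(cv2.imread('pics/s5.png')[60:210,150:350],(800,600),interpolation=cv2.INTER_CUBIC))
E
```

```text
4.4167 [ 543.55064499 -319.58098438  151.30132237] [ 1.79792600e+02 -5.89760294e-02  3.69238515e+01] 0.08234483295115588 [ 0.71428161 -0.57453482  1.51512918] [-0.02054154 -0.07294027 -0.00132563]
```

View pics/s5c.png

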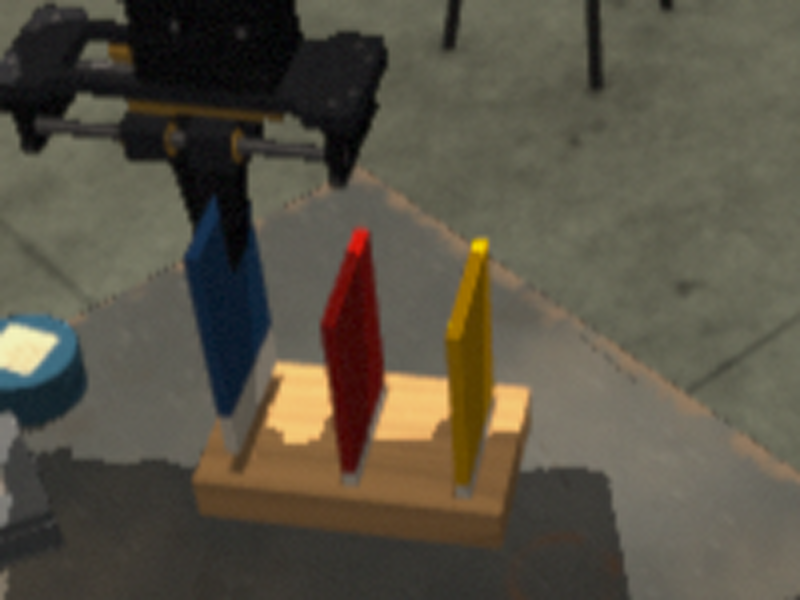

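The blue panel is firmly held and out of the slot, with its white bottom showing at (240,440). Lifting on to clear the others.

Call:
drive_tool --commands '[{"dx": 0, "dy": 0, "dz": 20, "yaw": 0}, {"dx": 0, "dy": 0, "dz": 28, "yaw": 0}, {"dx": 0, "dy": 0, "dz": 30, "yaw": 0}, {"dx": 0, "dy": 0, "dz": 30, "yaw": 0}, {"dx": 0, "dy": 0, "dz": 22, "yaw": 0}]'

```text
t: 4.83
eef_pos: [542.9, -319.1, 281.2]
tcp_rot: [3.138, -0.001, 0.644]
ft_force: [0.9, 0.5, -0.6]
opening: 0.083
```

Call:
drive_tool --commands '[{"dx": -4, "dy": 14, "dz": 0, "yaw": 2}, {"dx": -7, "dy": 26, "dz": 0, "yaw": 3.5}, {"dx": -8, "dy": 30, "dz": 0, "yaw": 4}, {"dx": -8, "dy": 30, "dz": 0, "yaw": 4}, {"dx": -8, "dy": 30, "dz": 0, "yaw": 4}]'

```text
t: 5.25
eef_pos: [507.0, -187.8, 278.3]
tcp_rot: [3.14, -0.0, 0.953]
ft_force: [1.0, -0.7, -1.0]
opening: 0.083
```

Call:
drive_tool --commands '[{"dx": -8, "dy": 30, "dz": 0, "yaw": 4}, {"dx": -8, "dy": 30, "dz": 0, "yaw": 4}, {"dx": -8, "dy": 30, "dz": 0, "yaw": 4}, {"dx": -8, "dy": 30, "dz": 0, "yaw": 4}, {"dx": -8, "dy": 30, "dz": 0, "yaw": 4}]'

```text
t: 5.67
eef_pos: [467.1, -37.7, 278.4]
tcp_rot: [3.14, -0.0, 1.302]
ft_force: [0.1, 0.1, -1.4]
opening: 0.081
```

Call:
drive_tool --commands '[{"dx": -8, "dy": 30, "dz": 0, "yaw": 4}, {"dx": -8, "dy": 30, "dz": 0, "yaw": 4}, {"dx": -8, "dy": 30, "dz": 0, "yaw": 4}, {"dx": -5, "dy": 20, "dz": 0, "yaw": 1.6}, {"dx": -2, "dy": 8, "dz": 0, "yaw": 0}]'

```text
t: 6.08
eef_pos: [435.9, 81.1, 278.5]
tcp_rot: [3.14, -0.0, 1.54]
ft_force: [0.5, -0.1, -1.1]
opening: 0.079
```

Call:
drive_tool --commands '[{"dx": 0, "dy": 0, "dz": -20, "yaw": 0}, {"dx": 0, "dy": 0, "dz": -30, "yaw": 0}, {"dx": 0, "dy": 0, "dz": -30, "yaw": 0}, {"dx": 0, "dy": 0, "dz": -20, "yaw": 0}, {"dx": 0, "dy": 0, "dz": 0, "yaw": 0}]'

```text
t: 6.5
eef_pos: [435.5, 78.5, 175.1]
tcp_rot: [-3.137, 0.0, 1.535]
ft_force: [0.5, 0.0, -0.9]
opening: 0.083
```

```bash
python3 - <<'E'
from h import *
s=snap('scene','s6.png');snap('top','t6.png')
st=env.state();print(st['t'],st['eef_pos'],np.degrees(st['tcp_rot']),st['opening'],st['ft_force'],st['moment'])
a=cv2.imread('pics/s6.png')
cv2.imwrite('pics/s6c.png',cv2.resize(a[150:330,270:470],(666,600),interpolation=cv2.INTER_CUBIC))
p=st['eef_pos']-[0,0,104]
ux=np.array([.9994,-.035,0]);uy=np.array([.035,.9994,0])
pts=[p+sy*40*uy+sx*4*ux+[0,0,h] for h in(0,28) for sy in(-1,1) for sx in(-1,1)]
for n in('scene','top'): print(n,proj(n,pts).round(1).tolist())
print((np.array(proj('scene',pts))-[270,150])*3.33)
E
```

```text
6.6 [437.10298072  78.67545932 178.18729839] [-1.79991101e+02  7.55817616e-03  8.79652023e+01] 0.08163099368492611 [-0.02803511 -0.03178054 -0.76951775] [-0.0359905  -0.08867208 -0.04149994]
scene [[363.8, 212.7], [361.1, 214.8], [395.6, 237.6], [392.9, 239.9], [365.9, 203.7], [363.1, 205.8], [398.7, 228.8], [395.9, 231.1]]
top [[187.1, 262.1], [187.5, 257.4], [140.0, 259.7], [140.5, 255.0], [184.0, 261.0], [184.4, 256.2], [135.2, 258.5], [135.7, 253.6]]
[[312.46756603 208.8925322 ]
 [303.35803542 215.77536917]
 [418.28656618 291.86577546]
 [409.15514592 299.46941304]
 [319.45235306 178.71784784]
 [310.11970375 185.66418955]
 [428.72736851 262.47887837]
 [419.37548268 270.17403385]]
```

View pics/s6c.png

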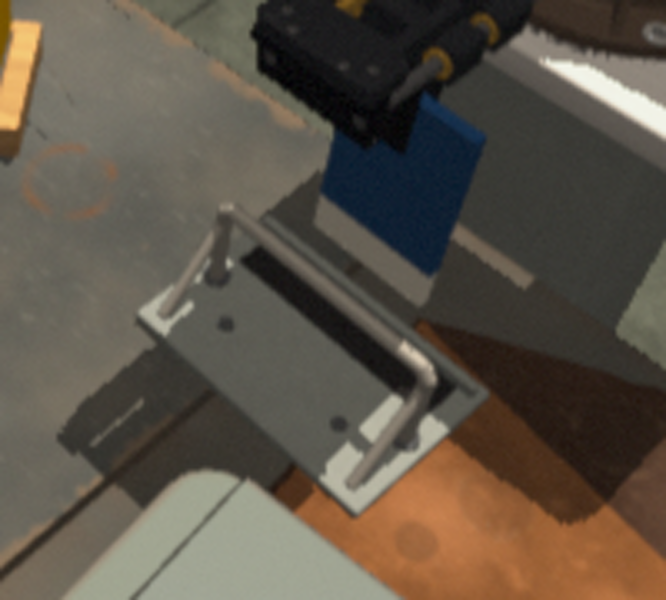

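View pics/t6.png

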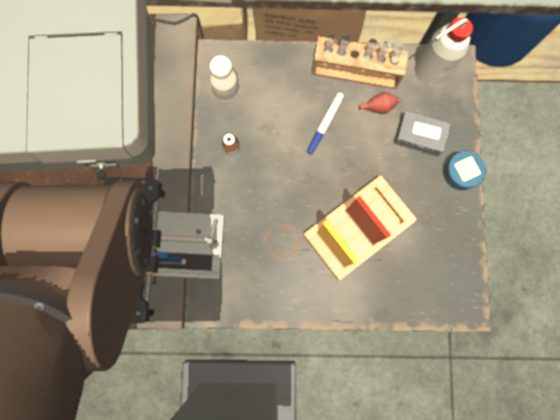

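```bash
python3 - <<'E'
from h import *
f=lambda x,y:(270+x/3.33,150+y/3.33)
st=env.state();p=np.array([436.6,78.6,73.7]);ux=np.array([.9994,-.035,0]);uy=np.array([.035,.9994,0])
print(p+40*uy+4*ux)
for h in(0,28,140):
    q=proj('scene',[p+sy*40*uy+4*ux+[0,0,h] for sy in(-1,1)]);print(h,((q-[270,150])*3.33).round().tolist())
print('bottom',onz('scene',f(315,222),73.7),onz('scene',f(425,305),73.7))
print('paint line',onz('scene',f(322,190),101.7),onz('scene',f(433,276),101.7))
print('top',onz('scene',f(485,140),213.7))
# top camera view of rest of panel; rack strip now in scene
for q in((245,262),(262,250)): print('strip',onz('scene',f(*q),12))
for q in((137,318),(357,515),(487,392)): print('base',onz('scene',f(*q),10))
E
python3 - <<'E'
import cv2
t=cv2.imread('pics/t6.png');cv2.imwrite('pics/t6c.png',cv2.resize(t[200:290,130:250],(800,600),interpolation=cv2.INTER_CUBIC))
E
```

```text
[441.9976 118.436   73.7   ]
0 [[304.0, 216.0], [409.0, 299.0]]
28 [[310.0, 186.0], [420.0, 270.0]]
140 [[342.0, 47.0], [467.0, 134.0]]
bottom [437.9416146   46.11354547  73.7       ] [438.69439485 126.75640457  73.7       ]
paint line [436.84895111  45.12341578 101.7       ] [439.89265412 125.83697385 101.7       ]
top [439.17994129 126.71168497 213.7       ]
strip [451.33546289  11.50298516  12.        ]
strip [436.24401349  12.50835668  12.        ]
base [530.98888837  -5.92505885  10.        ]
base [534.88467537 169.48711717  10.        ]
base [417.00240486 171.73571979  10.        ]
```

View pics/t6c.png

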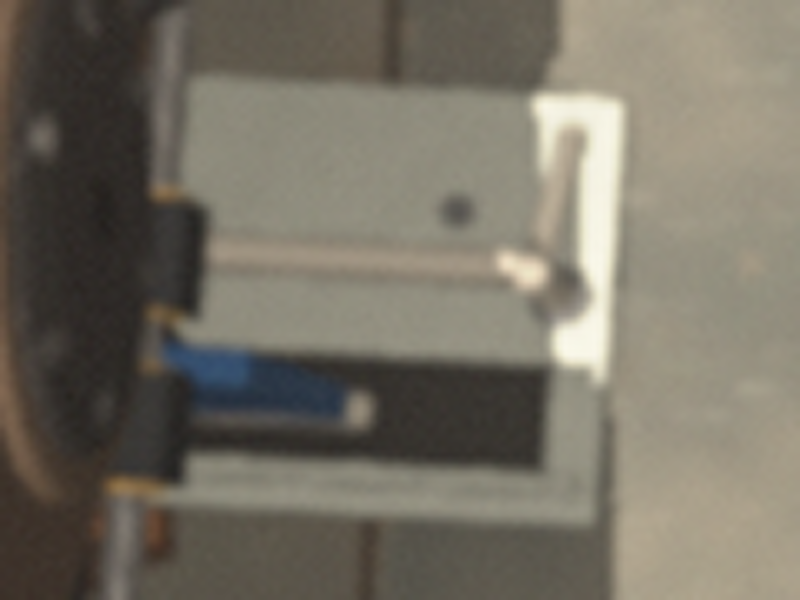

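Both views show the panel hanging vertically with its bottom about 3–8 mm nearer the lip than planned. They put local x at about -35 (top) and -40 (scene). I'll shift +5 mm in x while lowering.

Call:
drive_tool --commands '[{"dx": 2, "dy": -1, "dz": -10, "yaw": 0}, {"dx": 2, "dy": -1, "dz": -14, "yaw": 0}, {"dx": 1, "dy": 0, "dz": -14, "yaw": 0}, {"dx": 0, "dy": 0, "dz": -10, "yaw": 0}, {"dx": 0, "dy": 0, "dz": -6, "yaw": 0}]'

```text
t: 7.02
eef_pos: [442.6, 76.9, 124.4]
tcp_rot: [3.14, -0.0, 1.536]
ft_force: [-0.9, 0.3, -0.6]
opening: 0.083
```

Call:
drive_tool --commands '[{"dx": 0, "dy": 0, "dz": -2, "yaw": 0}, {"dx": 0, "dy": 0, "dz": -2, "yaw": 0}, {"dx": 0, "dy": 0, "dz": -1, "yaw": 0}, {"dx": 0, "dy": 0, "dz": -1, "yaw": 0}]'

```text
t: 7.35
eef_pos: [442.0, 77.1, 118.3]
tcp_rot: [3.14, -0.0, 1.536]
ft_force: [-0.2, -0.5, -1.3]
opening: 0.085
```

```bash
python3 - <<'E'
from h import *
s=snap('scene','s7.png');snap('top','t7.png')
for i in range(1):
    st=env.state();print(st['t'],st['eef_pos'],np.degrees(st['tcp_rot']),st['opening'],st['ft_force'],st['moment'])
a=cv2.imread('pics/s7.png')
cv2.imwrite('pics/s7c.png',cv2.resize(a[150:330,270:470],(666,600),interpolation=cv2.INTER_CUBIC))
t=cv2.imread('pics/t7.png');cv2.imwrite('pics/t7c.png',cv2.resize(t[200:290,130:250],(800,600),interpolation=cv2.INTER_CUBIC))
E
```

```text
7.45 [441.81050565  77.06430614 117.98674026] [ 1.79963131e+02 -2.05198385e-03  8.80218325e+01] 0.08270391952386975 [ 0.1350325   0.66134738 -0.56259137] [-0.02115801 -0.06763007  0.01569078]
```

View pics/s7c.png

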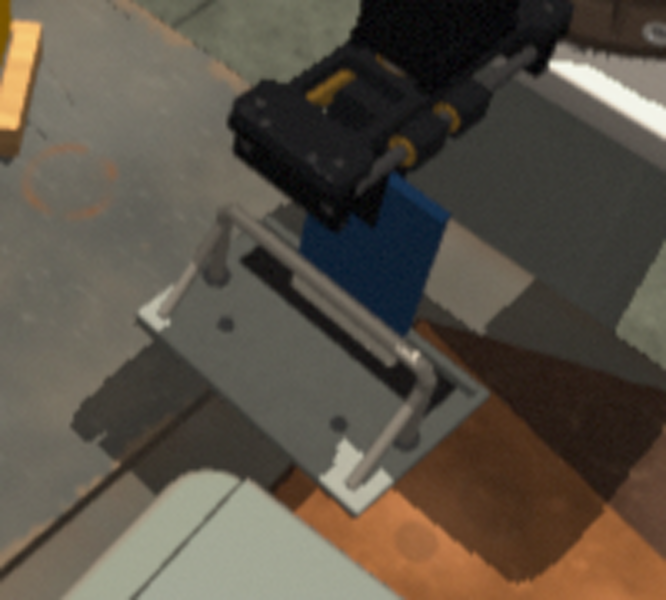

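View pics/t7c.png

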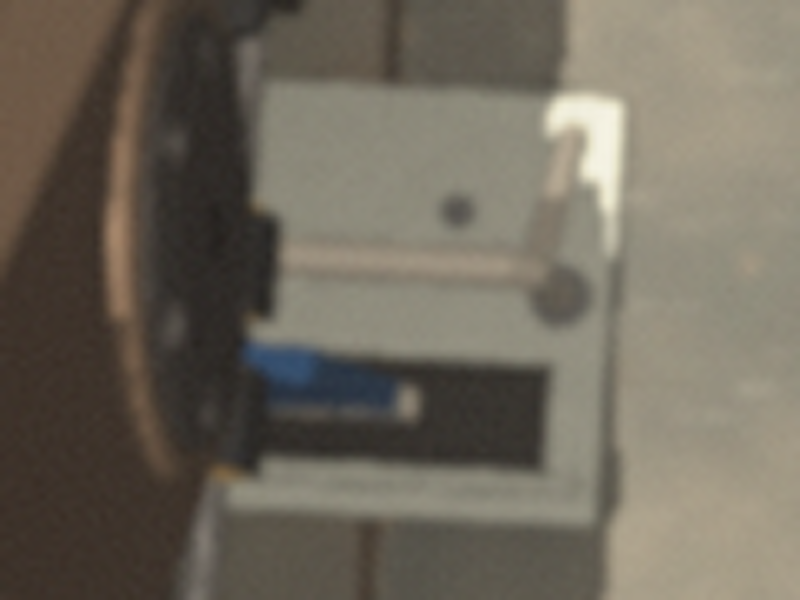

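The panel's bottom is just above the strip. In the top crop its end is at (418,402), which gives local x ≈ -28 and y ≈ 0. I'll lower slowly until there is contact.

Call:
drive_tool --commands '[{"dx": 0, "dy": 0, "dz": -1, "yaw": 0}, {"dx": 0, "dy": 0, "dz": -0.5, "yaw": 0}, {"dx": 0, "dy": 0, "dz": 0, "yaw": 0}]'

```text
t: 7.7
eef_pos: [441.9, 77.1, 116.9]
tcp_rot: [3.141, -0.0, 1.536]
ft_force: [-2.4, -1.0, 9.7]
opening: 0.083
```

Call:
drive_tool --commands '[{"dx": 0, "dy": 0, "dz": -0.5, "yaw": 0}, {"dx": 0, "dy": 0, "dz": 0, "yaw": 0}, {"dx": 0, "dy": 0, "dz": 0, "yaw": 0}]'

```text
t: 7.95
eef_pos: [442.0, 77.1, 116.8]
tcp_rot: [3.14, -0.0, 1.536]
ft_force: [-3.4, -0.7, 17.8]
opening: 0.083
```

Call:
drive_tool --commands '[{"dx": 0, "dy": 0, "dz": -0.5, "yaw": 0}, {"dx": 0, "dy": 0, "dz": 0, "yaw": 0}, {"dx": 0, "dy": 0, "dz": 0, "yaw": 0}]'

```text
t: 8.2
eef_pos: [442.1, 77.1, 116.8]
tcp_rot: [3.14, -0.0, 1.536]
ft_force: [-5.8, -0.4, 26.4]
opening: 0.081
```

Call:
drive_tool --commands '[{"dx": 0, "dy": 0, "dz": 1.3, "yaw": 0}, {"dx": 0, "dy": 0, "dz": 0, "yaw": 0}, {"dx": 0, "dy": 0, "dz": 0, "yaw": 0}]'

```text
t: 8.45
eef_pos: [441.9, 77.1, 116.9]
tcp_rot: [3.141, -0.0, 1.536]
ft_force: [-1.6, -0.2, 9.4]
opening: 0.083
```

Call:
drive_tool --commands '[{"dx": 0, "dy": 0, "dz": 0.6, "yaw": 0}, {"dx": 0, "dy": 0, "dz": 0, "yaw": 0}]'

```text
t: 8.62
eef_pos: [441.7, 77.1, 117.0]
tcp_rot: [-3.142, 0.0, 1.536]
ft_force: [-0.8, 0.6, -0.4]
opening: 0.081
```

Call:
drive_tool --commands '[{"dx": 0, "dy": 0, "dz": 0, "yaw": 0}, {"dx": 0, "dy": 0, "dz": 0, "yaw": 0}, {"dx": 0, "dy": 0, "dz": 0, "yaw": 0}, {"dx": 0, "dy": 0, "dz": 0, "yaw": 0}, {"dx": 0, "dy": 0, "dz": 0, "yaw": 0}]' --grip 0.28

```text
t: 9.03
eef_pos: [441.7, 77.1, 117.0]
tcp_rot: [-3.142, 0.0, 1.536]
ft_force: [-0.1, -0.1, -0.6]
opening: 0.276
```

```bash
cat > look.py <<'E'
import sys
from h import *
k=sys.argv[1]
snap('scene',f's{k}.png');snap('top',f't{k}.png')
st=env.state();print(st['t'],st['eef_pos'],np.degrees(st['tcp_rot']),st['opening'],st['ft_force'])
a=cv2.imread(f'pics/s{k}.png')[150:330,270:470];t=cv2.imread(f'pics/t{k}.png')[200:290,130:250]
cv2.imwrite(f'pics/s{k}c.png',cv2.resize(a,(666,600),interpolation=cv2.INTER_CUBIC))
cv2.imwrite(f'pics/t{k}c.png',cv2.resize(t,(800,600),interpolation=cv2.INTER_CUBIC))
E
python3 look.py 8
```

```text
9.1333 [441.65418837  77.06856227 117.04164353] [ 1.79997285e+02 -2.24734655e-04  8.80235448e+01] 0.27701005562701697 [-0.34701731 -0.200895   -0.13466464]
```

View pics/s8c.png

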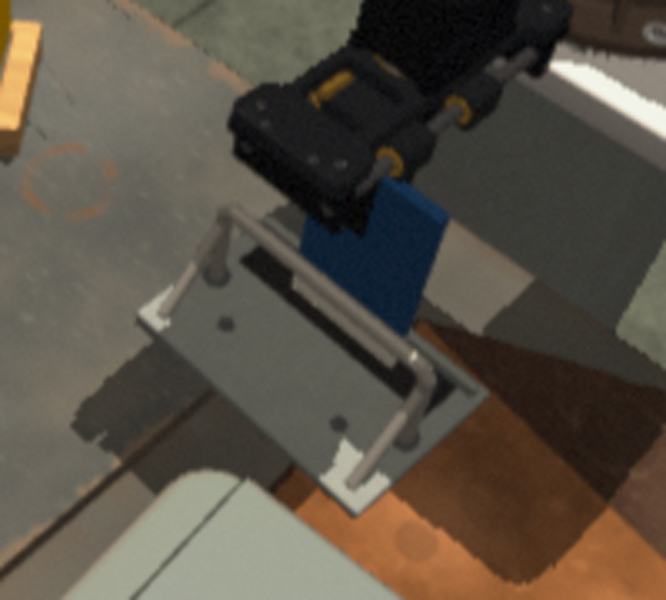

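View pics/t8c.png

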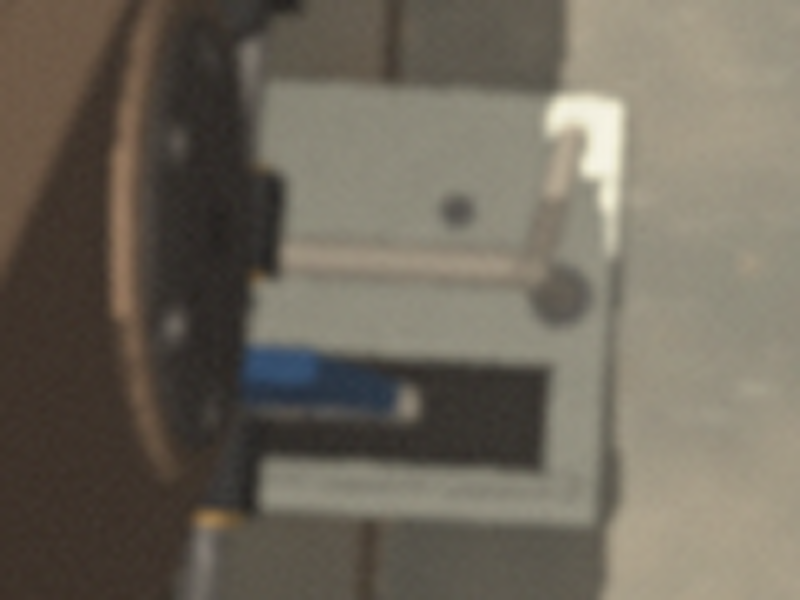

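The panel is standing by itself on the strip, with the open fingers loosely round it. I'll push it slowly towards the rail with the front finger.

Call:
drive_tool --commands '[{"dx": 3, "dy": 0, "dz": 0, "yaw": 0}, {"dx": 3, "dy": 0, "dz": 0, "yaw": 0}, {"dx": 3, "dy": 0, "dz": 0, "yaw": 0}, {"dx": 3, "dy": 0, "dz": 0, "yaw": 0}, {"dx": 3, "dy": -1, "dz": 0, "yaw": 0}]'

```text
t: 9.55
eef_pos: [457.1, 76.1, 117.0]
tcp_rot: [3.141, -0.0, 1.536]
ft_force: [-0.2, 0.4, -0.6]
opening: 0.277
```

Call:
drive_tool --commands '[{"dx": 3, "dy": 0, "dz": 0, "yaw": 0}, {"dx": 3, "dy": 0, "dz": 0, "yaw": 0}, {"dx": 3, "dy": 0, "dz": 0, "yaw": 0}, {"dx": 3, "dy": 0, "dz": 0, "yaw": 0}, {"dx": 3, "dy": -1, "dz": 0, "yaw": 0}]'

```text
t: 9.97
eef_pos: [472.0, 75.1, 117.1]
tcp_rot: [3.141, -0.0, 1.536]
ft_force: [-0.8, -0.0, -0.2]
opening: 0.281
```

```bash
python3 look.py 9
```

```text
10.0667 [472.14302007  74.95546608 117.042043  ] [1.79977733e+02 1.66080876e-03 8.80196719e+01] 0.2817767597897883 [0.60493674 0.49496534 0.18842691]
```

View pics/s9c.png

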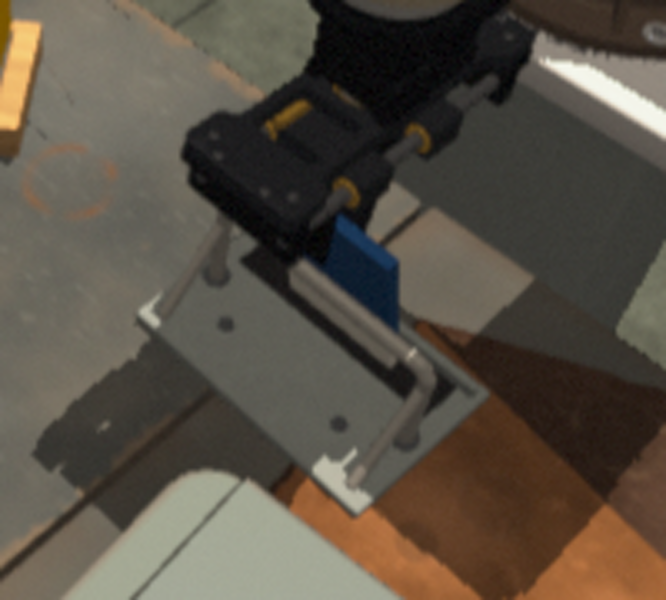

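View pics/t9c.png

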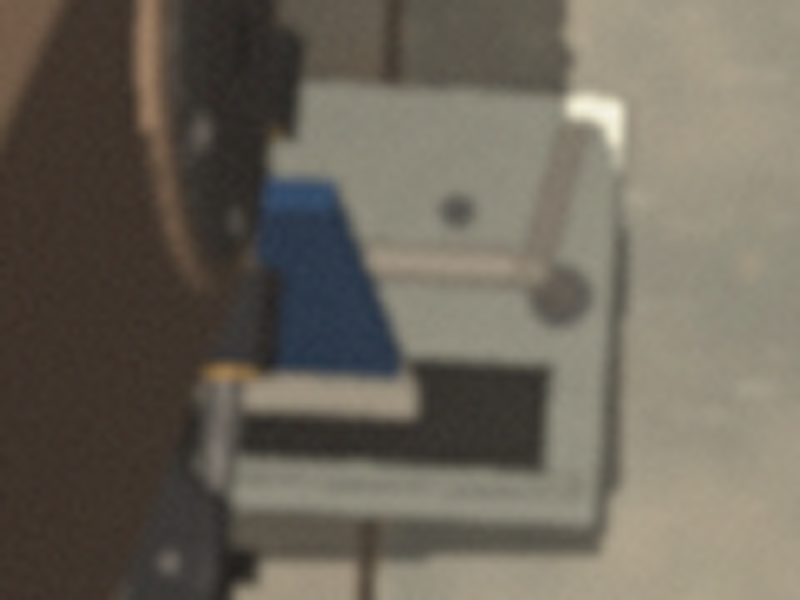

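The bottom has stayed put and the panel is leaning; its top is now at row ~195 in the crop. I'll work out the lean.

```bash
python3 - <<'E'
from h import *
f=lambda x,y:(130+x/6.667,200+y/6.667)
b=onz('top',f(418,418),12);print('bottom front',b)
for y in(181,211):
  for z in(144,148): 
    p=onz('top',f(338,y),z);print(y,p, np.degrees(np.arctan2(p[0]-b[0]-(8 if y==181 else 0),z-12)))
# rail front edge in view vs panel back
E
```

```text
bottom front [434.55130881  39.96548427  12.        ]
181 [482.18914789  38.59697522 144.        ] 16.71431129309214
181 [481.65600233  37.7921323  148.        ] 16.041769671574986
211 [475.06244114  38.2395279  144.        ] 17.061381813732886
211 [474.56762874  37.43660761 148.        ] 16.39586818148732
```

Call:
drive_tool --commands '[{"dx": 2, "dy": 0, "dz": 0, "yaw": 0}, {"dx": 2, "dy": 0, "dz": 0, "yaw": 0}, {"dx": 0, "dy": 0, "dz": 0, "yaw": 0}]'

```text
t: 10.32
eef_pos: [476.0, 75.0, 117.1]
tcp_rot: [3.141, 0.0, 1.536]
ft_force: [-0.3, -0.3, 0.2]
opening: 0.28
```

Call:
drive_tool --commands '[{"dx": 2, "dy": 0, "dz": 0, "yaw": 0}, {"dx": 2, "dy": 0, "dz": 0, "yaw": 0}, {"dx": 0, "dy": 0, "dz": 0, "yaw": 0}]'

```text
t: 10.57
eef_pos: [480.0, 75.1, 117.1]
tcp_rot: [3.141, 0.0, 1.536]
ft_force: [-0.7, 0.0, -0.3]
opening: 0.278
```

```bash
python3 look.py 10
```

```text
10.6667 [479.66920412  75.05393617 117.03388765] [1.79997626e+02 1.64806194e-03 8.80247824e+01] 0.2774750625706769 [0.12657721 0.29702985 0.24426084]
```

View pics/t10c.png

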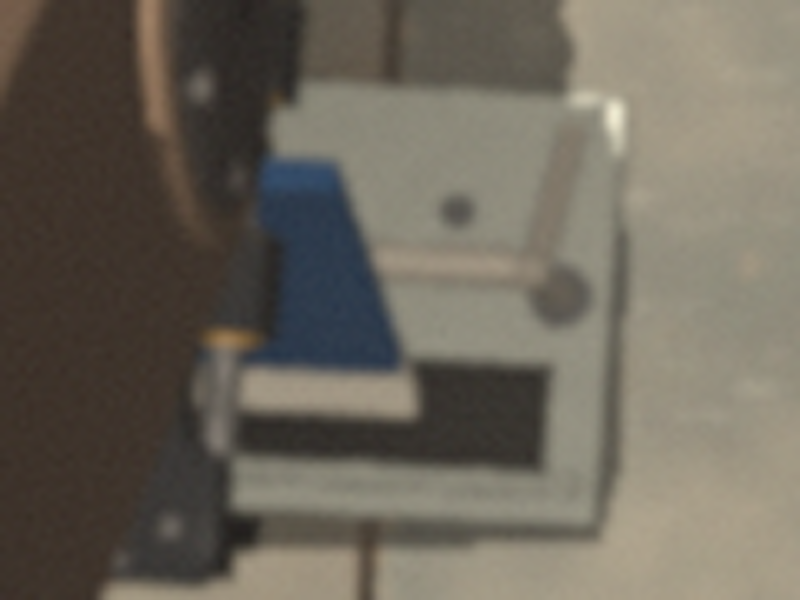

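Call:
drive_tool --commands '[{"dx": 1, "dy": 0, "dz": 0, "yaw": 0}, {"dx": 1, "dy": 0, "dz": 0, "yaw": 0}, {"dx": 0, "dy": 0, "dz": 0, "yaw": 0}]'

```text
t: 10.92
eef_pos: [481.9, 75.1, 117.1]
tcp_rot: [3.141, -0.0, 1.536]
ft_force: [-0.3, 0.5, -0.1]
opening: 0.279
```

Call:
drive_tool --commands '[{"dx": 1, "dy": 0, "dz": 0, "yaw": 0}, {"dx": 1, "dy": 0, "dz": 0, "yaw": 0}, {"dx": 0, "dy": 0, "dz": 0, "yaw": 0}]'

```text
t: 11.17
eef_pos: [483.9, 75.1, 117.1]
tcp_rot: [3.141, 0.0, 1.536]
ft_force: [-0.1, 0.9, -0.2]
opening: 0.281
```

```bash
python3 look.py 11
```

```text
11.2667 [483.66610085  75.06799739 117.02784298] [ 1.79998606e+02 -3.68576930e-04  8.80231706e+01] 0.2814385849401271 [-0.07860781  0.58572429 -0.53155494]
```

View pics/t11c.png

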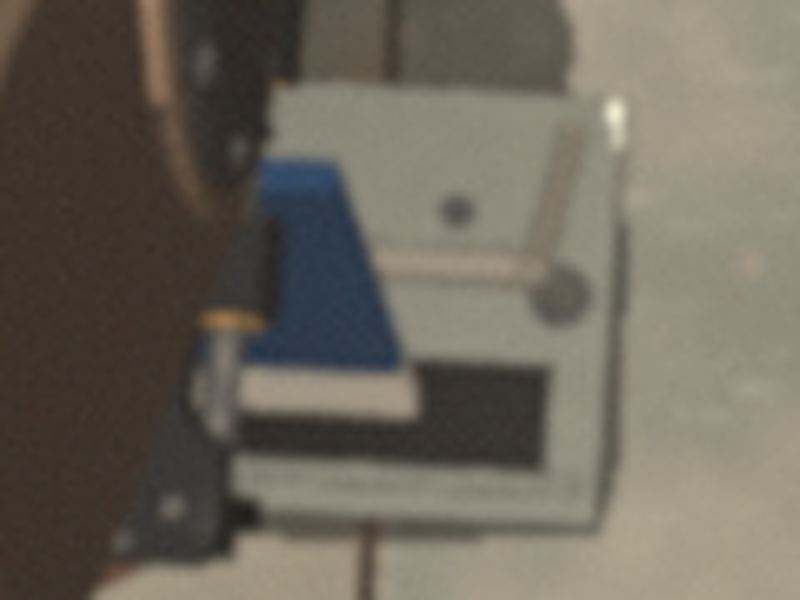

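The panel hasn't moved over the last 4 mm of finger travel and there's no force, so it is resting on the rail and free of the fingers. I'll open further and withdraw upward.

Call:
drive_tool --commands '[{"dx": 0, "dy": 0, "dz": 0, "yaw": 0}, {"dx": 0, "dy": 0, "dz": 0, "yaw": 0}, {"dx": 0, "dy": 0, "dz": 0, "yaw": 0}, {"dx": 0, "dy": 0, "dz": 0, "yaw": 0}]' --grip 0.55

```text
t: 11.6
eef_pos: [483.7, 75.1, 117.1]
tcp_rot: [3.141, 0.0, 1.536]
ft_force: [-0.1, 0.0, -0.6]
opening: 0.5
```

Call:
drive_tool --commands '[{"dx": 0, "dy": 0, "dz": 5, "yaw": 0}, {"dx": 0, "dy": 0, "dz": 10, "yaw": 0}, {"dx": 0, "dy": 0, "dz": 15, "yaw": 0}, {"dx": 0, "dy": 0, "dz": 20, "yaw": 0}, {"dx": 0, "dy": 0, "dz": 25, "yaw": 0}]'

```text
t: 12.02
eef_pos: [483.1, 75.0, 192.4]
tcp_rot: [-3.14, 0.0, 1.536]
ft_force: [0.1, 0.7, -0.3]
opening: 0.55
```

Call:
drive_tool --commands '[{"dx": 0, "dy": 0, "dz": 25, "yaw": 0}, {"dx": 0, "dy": -25, "dz": 20, "yaw": 0}, {"dx": 0, "dy": -30, "dz": 0, "yaw": 0}, {"dx": 0, "dy": -30, "dz": 0, "yaw": 0}, {"dx": 0, "dy": -30, "dz": 0, "yaw": 0}]'

```text
t: 12.43
eef_pos: [483.4, -41.0, 238.0]
tcp_rot: [3.14, 0.0, 1.537]
ft_force: [0.9, 0.3, -0.5]
opening: 0.549
```

Call:
drive_tool --commands '[{"dx": 0, "dy": -30, "dz": 0, "yaw": 0}, {"dx": 0, "dy": -30, "dz": 0, "yaw": 0}, {"dx": 0, "dy": -30, "dz": 0, "yaw": 0}, {"dx": 0, "dy": -20, "dz": 0, "yaw": 0}, {"dx": 0, "dy": 0, "dz": 0, "yaw": 0}]'

```text
t: 12.85
eef_pos: [483.6, -153.0, 237.3]
tcp_rot: [3.141, 0.001, 1.534]
ft_force: [0.1, 0.7, -0.0]
opening: 0.549
```

```bash
python3 look.py 12
```

```text
12.95 [ 483.40915227 -150.23599551  237.1579003 ] [-1.79993884e+02 -1.26368794e-02  8.79298554e+01] 0.54962834299635 [ 0.82464032  0.59594197 -0.25715459]
```

View pics/s12.png

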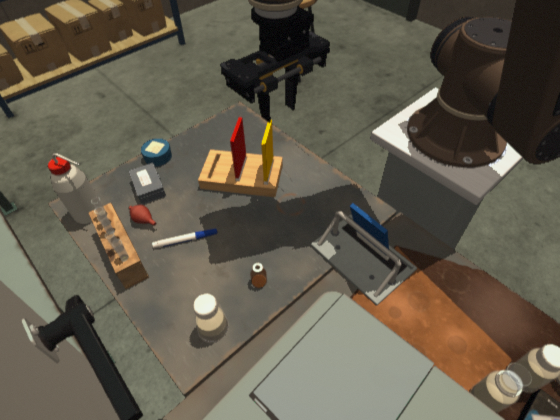

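View pics/t12c.png

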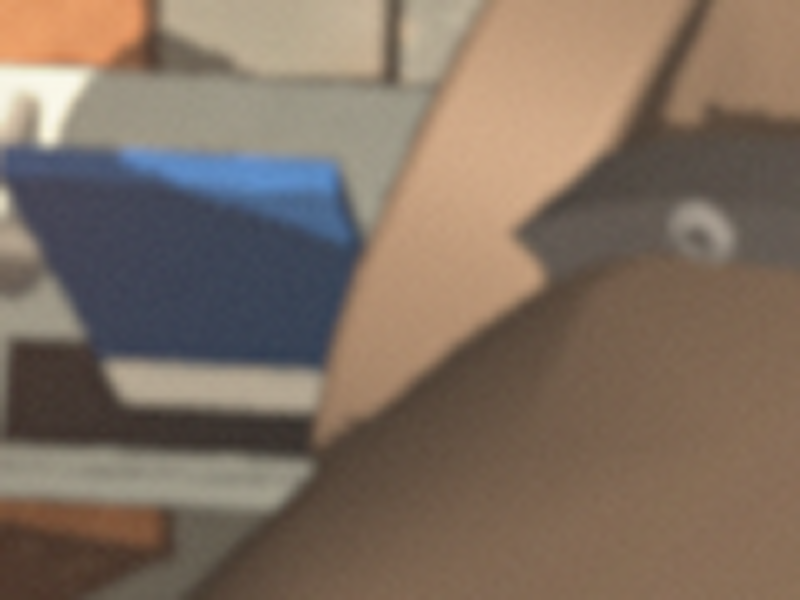

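The panel leans on the rail by itself and the gripper is clear. Yellow and red are still in the block, at (268,150) and (237,148). One last numeric check before handing in.

```bash
python3 - <<'E'
from h import *
f=lambda x,y:(130+x/6.667,200+y/6.667)
L=onz('top',f(120,406),12);R=onz('top',f(418,417),12)
c=(L+R)/2;print('front bottom',L,R,c,'width dir',np.degrees(np.arctan2(*(L-R)[:2])),'rack: -2.. (expect 2)')
a=np.radians(-2);d=c-np.array([468.5,77.6,12]);print('local front edge',d[0]*np.cos(a)+d[1]*np.sin(a)+3.8,-d[0]*np.sin(a)+d[1]*np.cos(a))
T1=onz('top',f(4,178),144);T2=onz('top',f(344,190),144);t=(T1+T2)/2;print(T1,T2,'lean',np.degrees(np.arctan2(t[0]-c[0],132)))
for q in('yellow_panel','red_panel','blue_panel'):
    print(q,[(r['pixel'],r['conf']) for r in env.place_of(q,'scene')[:1]])
E
```

```text
front bottom [436.45439617 121.66395626  12.        ] [434.82493219  39.97810104  12.        ] [435.63966418  80.82102865  12.        ] width dir 1.1427808185931532 rack: -2.. (expect 2)
local front edge -29.15273046961953 2.0722573030752534
[481.48833607 117.07995513 144.        ] [480.07420041  37.07898108 144.        ] lean 18.879756884431227
yellow_panel [([272.3, 178.2], 0.74)]
red_panel [([241.9, 173.3], 0.82)]
blue_panel [([374.7, 248.6], 0.82)]
```

```bash
python3 -c "
from h import *
print(env.job_done())"
```

```text
the job is handed in; nothing more can be done
None
```

The blue panel is leaning on the drying rack by itself, and I handed the job in at about 13 s of the 42 s allowed; the hand-in reports no verdict. I gripped the panel by its faces, lifted it out over the others, and lowered it onto the strip until the wrist felt contact. I then opened the fingers, tipped it onto the rail with the front finger, and withdrew upward.

Last checks, measured from the top camera before hand-in:

| Check | Measured | Allowed or wanted |
|---|---|---|
| Bottom edge, before the rack's centre | about 29 mm | 14 to 46 mm |
| Off midway between the uprights | about 2 mm | within 20 mm |
| Lean from vertical | about 19° | 10° to 30° |
| Width against the rail | about 1° | within 10° |

- **Yellow and red panels:** both are still in the block; their positions in the scene picture match the start to within 2–3 pixels.
- **Forces:** the wrist read up to 26 N in brief contact with the strip (limit 120 N). It was about zero once the gripper was clear, and the gripper touches nothing.
- **Disagreements:** the scene camera puts things about 5 mm off from the top camera. With the panel held above the rack, the two differed by about 5 mm on its position, so I used an in-between correction. After release I only confirmed the final position with the top camera.
- **Refused moves:** the first three move calls were refused as "invalid input" because some rows left out zero values. The arm did not move.

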